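# Lift a descaled brass fitting with tongs and hold it over the rinse tub

## Task

Three pipe fittings fresh from the acid descaler stand on the draining rack, so they must not be touched by the gripper itself: pick up the tongs from the counter, take the brass fitting off the rack with the tongs' jaws and hold it over the yellow rinse tub, just clear above the rim, so that I can spray it down. Do not put it down: finish while still squeezing the tongs, holding the fitting still there. Leave the other two fittings standing where they are, and leave everything else on the counter undisturbed.

Things in the scene. Friction and masses are not known exactly. Their poses are not given: they have to be found in the camera images.
- tongs: sprung steel tongs with red grips, lying on edge on the counter so that the two arms open sideways; 250 mm long, strips 24 mm high, 0.13 kg, balanced near the origin. Origin on the counter under the middle of the red grips, on the centre line. x points along the tongs to the jaws, y to the left arm. Squeezed between two fingers, the centre line stays midway between them
- tongs_grip (a point): middle of the tongs between the two red grips, 12 mm above the underside (half-way up). The grips are 80 mm long and upright; open, the tongs are 54 mm wide over them. Each 1 mm squeezed off this width takes 1.9 mm off the jaw gap: 54 mm wide, gap 66; 47 mm, gap 53; 36 mm, gap 32 (jaws parallel). The spring pushes back with 5 N on each grip when open, 8 N at gap 32
- tongs_jaw (a point): middle of the inner face of the left arm's black rubber jaw pad, half-way up. The two pads (30 mm long, 24 mm high, backs 5 mm thick) face each other with their middle 107 mm ahead of tongs_grip along the centre line; open gap 66 mm
- tongs_arm (a joint): angle between the arms, about the hinge 115 mm behind the grips, by which the tongs are squeezed from fully open: 0 open (jaw gap 66 mm), 0.15 when closed on a 32 mm piece, 0.29 jaws together. Springs back to 0 when let go
- rack: fixed green drip tray 200 x 320 mm, 22 mm high, carrying a steel wire rack 164 x 284 mm whose top is 45 mm above the counter. Origin on the counter under the middle; x across its short side, y along its long side, in which the three fittings stand in a row about 90 mm apart
- brass_nipple_mid (a point): the brass-yellow fitting to be lifted: hex pipe nipple standing upright on the rack: threaded ends 26 mm across and 16 mm long, between them a hexagon 32 mm across flats, 14 mm high; 46 mm tall in all, about 0.12 kg. This point is its centre, half-way up, 23 mm above the rack wires. z up; two of the flats face +y and -y
- brass_nipple: the same brass fitting; origin at the centre of its lower end, on the rack wires
- zinc_nipple_mid (a point): the pale, galvanised fitting, leave it: hex pipe nipple standing upright on the rack: threaded ends 26 mm across and 16 mm long, between them a hexagon 32 mm across flats, 14 mm high; 46 mm tall in all, about 0.12 kg. This point is its centre, half-way up, 23 mm above the rack wires. z up; two of the flats face +y and -y
- iron_nipple_mid (a point): the dark iron fitting, leave it: hex pipe nipple standing upright on the rack: threaded ends 26 mm across and 16 mm long, between them a hexagon 32 mm across flats, 14 mm high; 46 mm tall in all, about 0.12 kg. This point is its centre, half-way up, 23 mm above the rack wires. z up; two of the flats face +y and -y
- tub: the fixed yellow round rinse tub, open at the top, 170 mm across at the rim, 75 mm high; origin on the counter under its centre
- tub_rim (a point): centre of the tub's mouth, at rim height, 75 mm above the counter
- spray_bottle: white spray bottle with a red trigger head, 58 mm across, 143 mm tall; origin under its centre; leave alone
- descaler: white jar of descaler with yellow label and red cap, 72 mm across, 100 mm tall; origin under its centre; leave alone
- wrench: steel wrench lying near the robot; leave alone
- brush: hand brush lying near the robot; leave alone
- screwdriver: screwdriver lying behind the rack; leave alone
- tape_measure: yellow tape measure 50 x 70 x 34 mm, lying behind the rack; leave alone
Things that resemble listed ones, but are neither listed nor needed, are in the scene too. Of the things that look like the tub, take the one that is farthest to the robot's right at the start.

How it is judged:
By the outcome, as a careful person would: the job done as asked, in the order asked, and still so for the second after the job is handed in, while the arm keeps its last pose, push and grip.
It also fails if it takes over 45 s, if anything falls off the work surface, if the arm or the gripper's body presses on something with over 40 N, if the wrist force passes 120 N, or if a joint passes its speed limit or range.

## Robot

A 6-joint arm with a two-finger parallel gripper is mounted at the origin on the work surface. World frame = base frame: x ahead of the robot, y to its left, z up, the work surface at z = 0. Lengths are in m, angles in rad, forces in N, time in s.
With the tool pointing down it reaches from about 0.3 to 0.95 m from the base axis. Payload 3.1 kg.
Tool frame: the origin (TCP) lies midway between the tips of the shut fingers; the grasp point (between the pads) lies 19 mm behind it; z points along the fingers, y is the line along which they close (so a half turn about z gives the same grasp; the last joint's range is limited). The gripper opens to 85 mm and grips with 20 to 120 N. Pads are 22 mm wide; open, the fingers measure 114 mm over their backs; the gripper's body (76 mm by 85 mm) begins 54 mm behind the grasp point. The pads swing forward as they close: fully open they stand 13 mm farther back than shut.
Start: joints at [-1.252, 0.308, 1.634, -0, 1.2, -0.07], TCP at [0.237, -0.578, 0.231] pointing down, gripper open.
Joint ranges: [-3.06, 3.06], [-0.79, 1.96], [0.05, 2.63], [-1.19, 4.34], [0.05, 2.64], [-2.94, 2.94]. Speed limits (rad/s): [2.79, 2.79, 3.14, 3.14, 3.14, 3.14].

## Interface

Orientations are given as a 3x3 rotation matrix whose columns are the frame's x, y, z axes.
In Python, from rig import bot gives the robot as it stands. Calls block until the motion is done:
- bot.goto(position, orientation): joint-space move of the TCP to a pose.
- bot.move_straight(position, attitude=None, feed=0.15, f_stop=None): straight line of the TCP; attitude=None keeps the orientation; feed is the mean speed in m/s. With f_stop (N) it stops when the force on the tool has changed by that much, and returns True; else False.
- bot.movej(angles): joint-space move.
- bot.grip(opening): finger opening in m; the grip force is fixed at half the most; returns when the fingers have stopped.
- bot.wait(seconds).
- bot.inverse_kinematics(position, orientation): joint angles nearest the present ones, or None.
- bot.sense(): the state.
- bot.get_image(name): name is "side" or "top" or "wrist"; returns a dict with "image" (420x560x3 uint8, blue, green, red), "intrinsics" (3x3 intrinsics, pixels), "xyz" and "attitude" of the camera in the world. Camera axes: x right, y down, z forward; pixel columns grow to the right and rows downward; lengths in m; the calibration is good to about 2 mm. A picture is of the moment at which its call begins. There is no depth.
A pose or a line that the arm cannot do raises bot.Unreachable and nothing moves.
- bot.hand_in(): hands the job in; it is judged then, once.
Trained networks look in a picture, given as the dict that the camera call returned (one of the last four; its "shot" number tells which), for a name from the list of things; names that differ only in an ending like _2 or _b are one class to them, and where a whole thing is asked for, a point or a joint stands for the part that bears it (a point fixed in the world has none). Each returns a list of dicts, best first, with "conf" (0 to 1); they miss things now and then, are a little off and sometimes report something else, mostly with a low value. They report only what shows in the picture. A call takes as long as a camera call. They do not tell look-alikes from the thing itself.
- bot.find_in(label, picture): "centre" ([x, y, z] in m, in world coordinates, good to about 4 mm: the middle of the surface that is visible of it).
The state is a dict: "time_s": time; "joint_pos": joint angles; "qvel": joint speeds; "effort": joint torques, N m; "position": TCP position; "tool_rot": TCP orientation; "wrist_force": force on the tool from outside, world axes, zero at the start; "wrist_torque": the same for the moment, N m; "width": finger opening in m; "grasp_force": force on a finger pad.
Only numpy, scipy, OpenCV 4.12 (cv2) and the standard library are available. Lean on these libraries where they do the work, as an engineer would, in place of code of your own. Each camera call takes 0.05 s, during which the arm holds its last target. There are 200 camera calls.

## Working session

There is one attempt and no reset: what is moved stays moved. The work goes in short steps, each a Python script; the robot and the scene stay as the last script left them, time stands still between calls to the robot, and variables do not carry over. Pictures are saved under pics/ and viewed, at most 10 in all, crops included, and the job is handed in when it is done.

```bash
mkdir -p pics; cat > h.py <<'E'
import numpy as np, cv2
from rig import bot
def px2w(p,u,v,z):
    K=np.array(p["intrinsics"]);R=np.array(p["attitude"]);c=np.array(p["xyz"])
    d=R@np.linalg.solve(K,[u,v,1.]);return c+d*(z-c[2])/d[2]
def w2px(p,w):
    q=np.array(p["intrinsics"])@(np.array(p["attitude"]).T@(np.array(w)-np.array(p["xyz"])));return q[:2]/q[2]
E
python3 - <<'E'
from h import *
for n in ["top","side"]:
    p=bot.get_image(n);cv2.imwrite(f"pics/{n}0.png",p["image"])
    print(n,p["xyz"],np.round(p["attitude"],2).tolist())
    for l in ["tongs","tongs_grip","tongs_jaw","rack","brass_nipple_mid","zinc_nipple_mid","iron_nipple_mid","tub","tub_rim","spray_bottle","descaler"]:
        for r in bot.find_in(l,p)[:3]:
            print(l,round(r["conf"],2),np.round(r["centre"],3),w2px(p,r["centre"]).round())
print(bot.sense())
E
```

```text
top [ 0.23678944 -0.00270458  1.34236164] [[-0.03, -0.98, 0.21], [-1.0, 0.04, -0.0], [-0.01, -0.21, -0.98]]
tongs 0.7 [ 0.475 -0.319  0.02 ] [372. 219.]
tongs_grip 0.91 [ 0.473 -0.323  0.02 ] [373. 219.]
tongs_jaw 0.88 [ 0.475 -0.32   0.027] [372. 219.]
rack 0.78 [0.611 0.009 0.004] [276. 185.]
rack 0.49 [ 0.478 -0.322  0.024] [373. 218.]
iron_nipple_mid 0.58 [ 0.626 -0.083  0.089] [302. 173.]
tub 0.85 [0.225 0.447 0.018] [147. 301.]
tub 0.65 [0.459 0.324 0.012] [186. 230.]
tub_rim 0.97 [0.459 0.321 0.012] [187. 230.]
tub_rim 0.85 [0.226 0.441 0.015] [149. 301.]
spray_bottle 0.91 [ 0.672 -0.401  0.091] [396. 157.]
spray_bottle 0.64 [0.365 0.111 0.007] [248. 256.]
descaler 0.65 [0.659 0.404 0.094] [157. 169.]
side [0.4483144  0.97799992 0.87104356] [[-1.0, -0.03, 0.03], [-0.04, 0.63, -0.77], [0.0, -0.77, -0.63]]
tongs 0.94 [ 0.482 -0.316  0.011] [273. 154.]
tongs_grip 0.9 [ 0.481 -0.317  0.015] [273. 153.]
tongs_grip 0.22 [0.452 0.284 0.03 ] [278. 301.]
tongs_jaw 0.85 [ 0.492 -0.318  0.014] [270. 152.]
rack 0.7 [0.612 0.047 0.003] [218. 233.]
rack 0.37 [0.364 0.114 0.008] [315. 254.]

[... 661 characters left out ...]
97023527e-02]), 'qvel': array([-1.08938845e-03,  8.49740995e-04, -1.79347683e-03, -4.85483221e-04,
       -5.71463548e-06,  2.88453701e-04]), 'effort': array([-5.18195284e-04, -4.15294683e+01, -2.77082652e+01, -1.41503360e-04,
        9.63981947e-04, -5.29841216e-06]), 'position': array([ 0.23691637, -0.57836705,  0.23125233]), 'tool_rot': array([[ 9.25360146e-01,  3.79089171e-01,  1.16468668e-05],
       [ 3.79089170e-01, -9.25360146e-01,  2.02547618e-05],
       [ 1.84559073e-05, -1.43277483e-05, -1.00000000e+00]]), 'wrist_force': array([ 0.05470171, -0.84970865, -0.08301265]), 'wrist_torque': array([ 0.01756382, -0.01780986,  0.02000862]), 'grasp_force': 0.0, 'width': 0.08556170277292478}
```

View pics/top0.png

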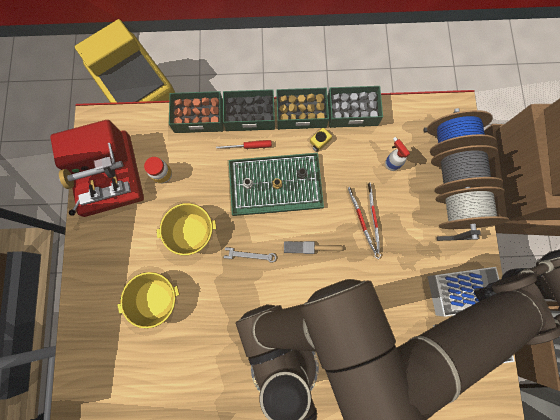

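View pics/side0.png

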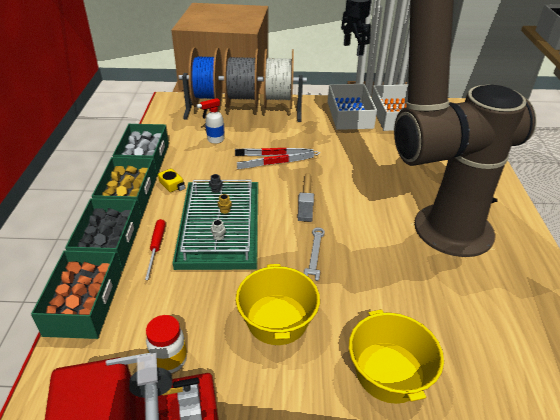

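Two tubs: top pixels (187,230), y≈0.32, and (149,301), y≈0.44. The robot's right is −y, so the one at (187,230) is meant. The brass fitting is at (277,183), between zinc (247,182) and iron (301,173). The tongs' hinge is at (378,256) and the jaws at (351,187) and (370,184). Next I'll look from close by.

```bash
cat >> h.py <<'E'
def Rd(yaw):
    c,s=np.cos(yaw),np.sin(yaw);return np.array([[c,s,0],[s,-c,0],[0,0,-1.]])
E
python3 - <<'E'
from h import *
p=bot.get_image("top")
h=px2w(p,378,256,.024);a=px2w(p,351,187,.024);b=px2w(p,370,184,.024)
d=(a+b)/2-h;yaw=np.arctan2(d[1],d[0]);print(h,a,b,yaw)
bot.goto([.50,-.08,.30],Rd(0));q=bot.get_image("wrist");cv2.imwrite("pics/w_rack.png",q["image"]);print(q["xyz"],np.round(q["attitude"],2).tolist())
for l in ["brass_nipple_mid","zinc_nipple_mid","iron_nipple_mid","rack"]:
    for r in bot.find_in(l,q)[:3]: print(l,round(r["conf"],2),np.round(r["centre"],3),w2px(q,r["centre"]).round())
g=h+.13*d/np.linalg.norm(d)
bot.goto([g[0]-.05*np.cos(yaw),g[1]-.05*np.sin(yaw),.30],Rd(yaw));q=bot.get_image("wrist");cv2.imwrite("pics/w_tongs.png",q["image"])
np.savez("wt.npz",**{k:np.array(q[k]) for k in("intrinsics","xyz","attitude")})
for l in ["tongs","tongs_grip","tongs_jaw"]:
    for r in bot.find_in(l,q)[:3]: print(l,round(r["conf"],2),np.round(r["centre"],3),w2px(q,r["centre"]).round())
print(bot.sense()["time_s"])
E
python3 -c "
import cv2,numpy as np
cv2.imwrite('pics/w2.png',np.hstack([cv2.resize(cv2.imread('pics/w_rack.png'),(400,300)),cv2.resize(cv2.imread('pics/w_tongs.png'),(400,300))]))"
```

```text
[ 0.34671593 -0.32853193  0.024     ] [ 0.59015176 -0.2553454   0.024     ] [ 0.59859768 -0.3226122   0.024     ] 0.15837070242718582
[ 0.5691294  -0.08081769  0.44195655] [[-0.0, -0.96, -0.27], [-1.0, 0.0, 0.0], [0.0, 0.27, -0.96]]
brass_nipple_mid 0.94 [0.597 0.001 0.093] [186.  67.]
iron_nipple_mid 0.93 [ 0.631 -0.083  0.088] [282.  25.]
rack 0.77 [0.588 0.007 0.001] [201.  82.]
tongs 0.81 [ 0.48  -0.318  0.025] [290. 116.]
tongs_grip 0.68 [ 0.489 -0.322  0.025] [295. 107.]
4.7167
```

View pics/w_tongs.png

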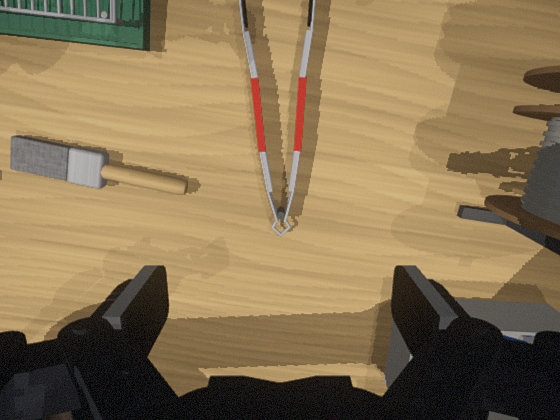

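View pics/w_rack.png

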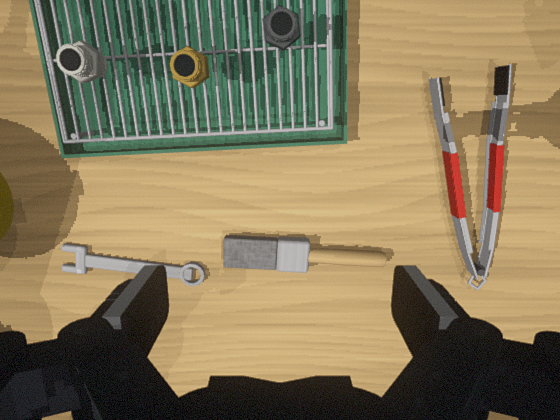

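Tongs: red grips between about (258,115) left and (300,115) right, hinge at (281,226). Rack view: brass at (188,67), zinc (79,60), iron (282,23); the rack's front edge runs (64,157)–(347,143). I'll get the grips by segmenting the red, and enlarge the brass.

```bash
python3 - <<'E'
from h import *
p=dict(np.load("wt.npz"));im=cv2.imread("pics/w_tongs.png").astype(int)
m=((im[...,2]>130)&(im[...,1]<70)&(im[...,0]<70)).astype(np.uint8)
n,l,s,c=cv2.connectedComponentsWithStats(m)
ends=[]
for i in range(1,n):
    if s[i,4]>150:
        ys,xs=np.where(l==i); top=ys.min();bot_=ys.max()
        print(s[i],c[i],px2w(p,*c[i],.02))
        cc=[px2w(p,xs[abs(ys-(v))<3].mean(),v,.022) for v in(top+4,bot_-4)];ends.append(cc);print(np.round(cc,4).tolist())
e=np.array(ends);mid=e.mean(0);print("mid",mid,"centre",mid.mean(0));h=px2w(p,281.5,222,.022);d=mid.mean(0)-h;print("hinge",h,np.linalg.norm(d),"yaw",np.arctan2(d[1],d[0]))
d=mid[0]-mid[1];print(np.arctan2(d[1],d[0]))
bot.goto([.50,.00,.24],Rd(0));q=bot.get_image("wrist");cv2.imwrite("pics/w_brass.png",q["image"])
np.savez("wb.npz",**{k:np.array(q[k]) for k in("intrinsics","xyz","attitude")})
for l in ["brass_nipple_mid","zinc_nipple_mid","iron_nipple_mid"]:
    for r in bot.find_in(l,q)[:2]: print(l,round(r["conf"],2),np.round(r["centre"],3),w2px(q,r["centre"]).round())
u,v=w2px(q,[.597,.001,.091]).astype(int);print(u,v)
y0=max(v-80,0);x0=max(u-110,0);cv2.imwrite("pics/c_brass.png",cv2.resize(q["image"][y0:y0+150,x0:x0+200],None,fx=4,fy=4));print(x0,y0)
E
```

```text
[251  79  15  72 493] [257.92292089 113.88640974] [ 0.475894  -0.2833034  0.02     ]
[[0.507, -0.2757, 0.022], [0.4423, -0.2919, 0.022]]
[294  78  13  73 496] [299.8891129  113.21169355] [ 0.48379408 -0.32834865  0.02      ]
[[0.5159, -0.3249, 0.022], [0.4486, -0.3318, 0.022]]
mid [[ 0.51146955 -0.30031134  0.022     ]
 [ 0.4454364  -0.31185842  0.022     ]] centre [ 0.47845298 -0.30608488  0.022     ]
hinge [ 0.35825114 -0.32822364  0.022     ] 0.12222358570284758 yaw 0.18213864385136566
0.1731175556706639
brass_nipple_mid 0.55 [0.598 0.008 0.094] [268.  59.]
zinc_nipple_mid 0.95 [0.6   0.098 0.09 ] [143.  56.]
iron_nipple_mid 0.73 [ 0.628 -0.074  0.086] [382.  15.]
277 60
167 0
```

View pics/c_brass.png

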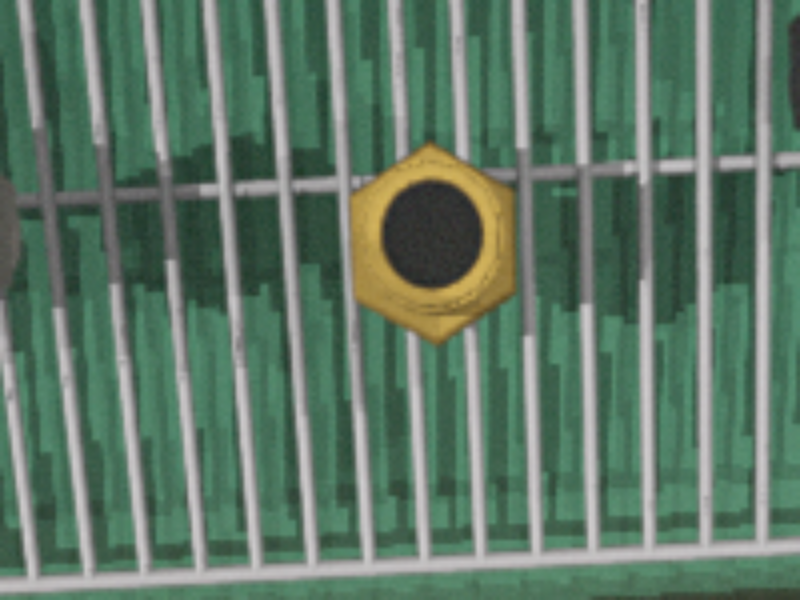

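The crop shows the brass hexagon with corners at (430,142) and (438,343) and its flats left and right, standing between pale zinc and dark iron, so this is the piece. Now I'll take the tongs.

```bash
python3 - <<'E'
from h import *
p=dict(np.load("wb.npz"))
f=lambda x,y:px2w(p,167+x/4,y/4,.075)
a,b=f(430,142),f(438,343);d=a-b;print("brass",f(434,243),np.linalg.norm(d),np.arctan2(d[1],d[0]),(f(351,243)-f(517,243)))
a,b=f(349,195),f(353,300);d=a-b;print(np.arctan2(d[1],d[0]))
yaw=.177;R=Rd(yaw);g=np.array([.4785,-.306])
bot.goto([*g,.12],R)
print(bot.move_straight([*g,.002],feed=.1,f_stop=10),bot.sense()["position"])
bot.grip(.046);s=bot.sense();print(s["width"],s["grasp_force"],s["wrist_force"],s["time_s"])
bot.move_straight([*g,.16],feed=.12);s=bot.sense();print(s["width"],s["grasp_force"],s["wrist_force"],s["position"])
q=bot.get_image("wrist");cv2.imwrite("pics/w_held.png",q["image"])
np.savez("wh.npz",pos=s["position"],R=s["tool_rot"],**{k:np.array(q[k]) for k in("intrinsics","xyz","attitude")})
for r in bot.find_in("tongs_jaw",q)[:2]: print(r["conf"],r["centre"])
print(bot.sense()["time_s"])
E
```

```text
brass [0.59831393 0.00238092 0.075     ] 0.036099132677005215 0.039298290646920565 [4.21379626e-06 3.17753903e-02 0.00000000e+00]
0.022572006502736636
False [ 0.47919586 -0.30651823  0.00278524]
0.04641465798547609 7.65444274431502 [0.09904453 0.721938   5.3082423 ] 9.2167
0.046002065065673024 5.921555314744182 [-0.05896267  0.0105305  -1.17645698] [ 0.47782406 -0.30549259  0.1589054 ]
0.71 [0.5159, -0.3149, 0.1786]
10.7833
```

View pics/w_held.png

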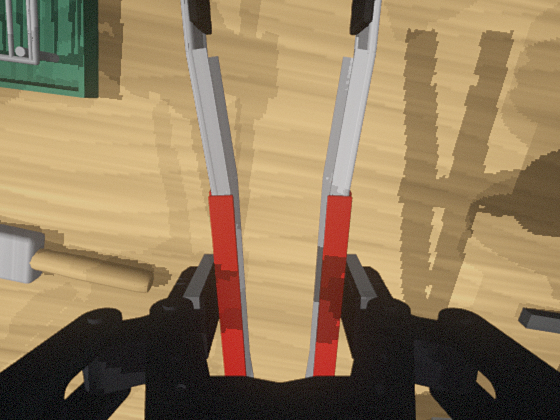

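The tongs are held symmetrically, with the jaws ahead at the top of the picture (200,20) and (365,20). Next I go to a pre-approach pose in front of the brass, at working height, and check.

```bash
python3 - <<'E'
from h import *
yaw=.04;R=Rd(yaw);u=np.array([np.cos(yaw),np.sin(yaw)]);b=np.array([.5983,.0024])
bot.goto([*(b-.17*u),.16],R)
bot.move_straight([*(b-.17*u),.060],feed=.15)
s=bot.sense();print(s["position"],s["width"],s["grasp_force"])
q=bot.get_image("wrist");cv2.imwrite("pics/w_pre.png",q["image"])
p=bot.get_image("side");c=w2px(p,[.55,0,.07]).astype(int);print(c)
x0,y0=c[0]-50,c[1]-40
np.savez("sp.npz",o=[x0,y0],**{k:np.array(p[k]) for k in("intrinsics","xyz","attitude")})
A=cv2.resize(p["image"][y0:y0+75,x0:x0+100],(800,600),interpolation=cv2.INTER_CUBIC)
cv2.imwrite("pics/s_pre.png",A)
# predicted pads in wrist & side
for z in (.056,.080):
  for l in(-.015,.015):
    for y in (.0256,-.0256):
      w=np.array([*(s["position"][:2]+(.107+l)*u+y*np.array([-u[1],u[0]])),z]);print(z,l,y,w2px(q,w).round(),((w2px(p,w)-[x0,y0])*8).round())
print(s["time_s"])
E
```

```text
[ 0.42937282 -0.00484679  0.06047922] 0.04613215854402919 5.92474655717524
[242 202]
0.056 -0.015 0.0256 [208.  33.] [495. 409.]
0.056 -0.015 -0.0256 [350.  33.] [499. 308.]
0.056 0.015 0.0256 [203. -63.] [400. 409.]
0.056 0.015 -0.0256 [355. -63.] [407. 307.]
0.08 -0.015 0.0256 [193.  20.] [494. 351.]
0.08 -0.015 -0.0256 [365.  20.] [498. 250.]
0.08 0.015 0.0256 [ 186. -100.] [398. 350.]
0.08 0.015 -0.0256 [ 372. -100.] [405. 249.]
12.7667
```

View pics/w_pre.png

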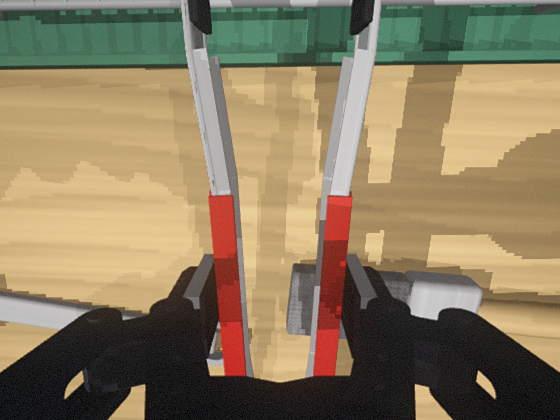

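View pics/s_pre.png

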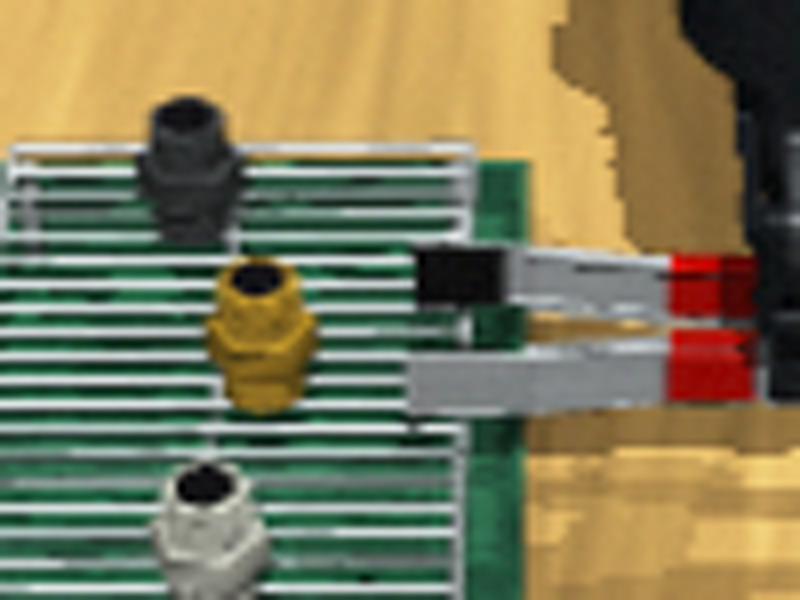

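The prediction matches the side view: far pad at (417–505, 247–305) against a predicted (407–499, 249–307), so the jaws are level and about 2.5 mm short. The brass at (262,330) lies on the centre line. Now to advance and squeeze.

```bash
python3 - <<'E'
from h import *
yaw=.04;u=np.array([np.cos(yaw),np.sin(yaw)]);b=np.array([.5983,.0024])
t=b-.1045*u
print(bot.move_straight([*t,.060],feed=.06,f_stop=6))
bot.grip(.030);s=bot.sense();print(s["width"],s["grasp_force"],s["wrist_force"],s["position"])
bot.move_straight([*t,.075],feed=.05);bot.wait(.3)
s=bot.sense();print(s["width"],s["grasp_force"],s["wrist_force"],s["wrist_torque"],s["time_s"])
p=bot.get_image("side");x0,y0=192,162
cv2.imwrite("pics/s_lift.png",cv2.resize(p["image"][y0:y0+75,x0:x0+100],(800,600),interpolation=cv2.INTER_CUBIC))
E
```

```text
False
0.03465455794892351 62.16699242591858 [-1.36330853 -0.15987279  0.26107069] [ 0.49336718 -0.0017627   0.06003461]
0.03509583854255819 61.879223585128784 [ 0.04471636 -0.33731976 -2.84099218] [0.04639131 0.1642177  0.03232217] 15.1
```

View pics/s_lift.png

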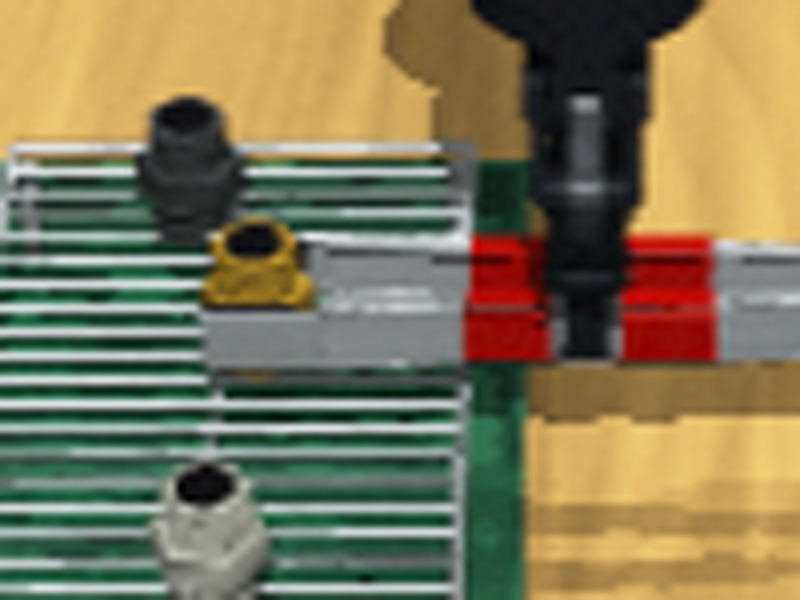

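The brass is off the rack and gripped in the jaws at (258,270); zinc and iron have not moved. Next I carry it to the tub at top pixel (187,230).

```bash
python3 - <<'E'
from h import *
s=bot.sense();x=s["position"]
p=bot.get_image("top");h=cv2.cvtColor(p["image"],cv2.COLOR_BGR2HSV)
m=cv2.inRange(h,(22,130,60),(34,255,255));m[:, :100]=0
n,l,st,c=cv2.connectedComponentsWithStats(m);i=min(range(1,n),key=lambda i:np.hypot(*(c[i]-[187,230]))+(1e3 if st[i,4]<400 else 0));print(st[i],c[i])
pts=cv2.findContours((l==i).astype(np.uint8),0,1)[0][0].reshape(-1,2)
W=np.array([px2w(p,*q,.075)[:2] for q in pts])
from scipy.optimize import least_squares
r=least_squares(lambda a:np.hypot(*(W-a).T)-.085,W.mean(0),loss="soft_l1",f_scale=.002);C=r.x
print("tub",C,W.min(0),W.max(0),np.median(abs(r.fun)))
np.save("tub.npy",C)
bot.move_straight([x[0],x[1],.19],feed=.1)
yaw=.6;u=np.array([np.cos(yaw),np.sin(yaw)]);t=C-.105*u
bot.move_straight([*t,.19],Rd(yaw),feed=.12)
bot.move_straight([*t,.107],feed=.07);bot.wait(.5)
s=bot.sense();print(s["position"],s["width"],s["grasp_force"],s["wrist_force"],s["time_s"])
p=bot.get_image("side");cv2.imwrite("pics/s_end.png",cv2.resize(p["image"][170:380,140:420],(800,600),interpolation=cv2.INTER_CUBIC))
for z,n in((.075,"rim"),(.09,"bottom"),(.136,"top")): print(n,((w2px(p,[*C,z])-[140,170])*800/280).round())
for r in bot.find_in("brass_nipple_mid",p)[:2]: print(r["conf"],r["centre"])
E
```

```text
[ 156  203   60   52 2202] [185.54405086 228.75930972]
tub [0.45531521 0.30919626] [0.37063256 0.21195474] [0.54161652 0.40631088] 0.0009765698975141082
[0.36864833 0.24990684 0.10703762] 0.03479646293219392 61.8985641002655 [ 0.18834409 -0.08098672 -2.80216299] 20.825
rim [390. 361.]
bottom [390. 348.]
top [391. 304.]
0.67 [0.4608, 0.3185, 0.1325]
```

View pics/s_end.png

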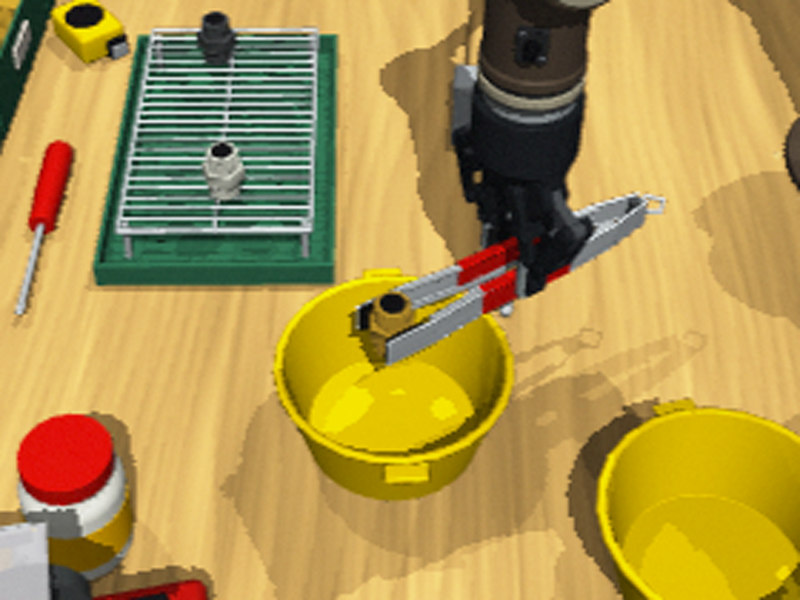

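The brass is gripped in the jaws over the middle of the tub, its top at (391,302) against a predicted (391,304), so its lower end is about 15 mm above the rim. The zinc and iron fittings stand untouched.

```bash
python3 -c "
from rig import bot
print(bot.hand_in())"
```

```text
the job is handed in; nothing more can be done
None
```

I handed the job in with the brass fitting held still in the squeezed tongs over the yellow tub farthest to the right, its lower end about 15 mm above the rim; the other two fittings are still standing on the rack, and the arm's clock was at about 21 s at the last reading.

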